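# Close a computer's bay cover and lock its quarter-turn stud

### The job

Swing the hinged bay cover of the opened desktop computer shut. Then push its spring-loaded winged stud gently in until you feel it touch bottom, give it a quarter turn clockwise and let go, so that it stays in and locks the cover; do not force the stud, and leave the other things on the bench alone.

Things in the scene. Friction and masses are not known exactly. Their poses are not given: they have to be found in the camera images.
- case: Desktop computer lying flat, dark steel box 260 (x) x 300 (y) x 95 mm (z); fixed to the bench. Origin: centre of its underside. Its front (black, with a grey drive slot and a round button) faces its -x, towards the robot; z up. The top is at z = 95 mm. The cover lies on the right-hand part of the top, y = -125 to 25 mm, x = -95 to 85 mm.
- cover (a joint): Opening angle of the cover (rad): 0 shut, lying on the case's top; it starts 0.35 to 0.8 open. Grey metal flap, 180 (case x) x 150 (case y) x 4 mm, 0.35 kg, hinged along case y at its far edge (case x = 85 mm, z = 95 mm); the free edge is towards the robot and rises as it opens. The hinge is stiff: the cover stays where it is left, and a push of a few newtons down near the free edge shuts it.
- cover_edge (a point): Middle of the cover's free edge, on its upper face. Axes are the cover's: x from the free edge to the hinge, y along the edge, z out of the upper face.
- wing (a point): Centre of the stud's wing head: upright aluminium bar 36 mm long (x), 10 thick (y), 28 high (z), on a sprung stem through the cover, 30 mm from the free edge, midway along it. Unlocked and let go, this centre is 42 mm above the cover's upper face (wing's underside 28 mm) and the wing points along case x; locked, across it. Cover shut: take it from above by its flat faces.
- stud: The whole stud: wing, stem and a 20 mm steel cross-bar (5 x 5 mm) on the stem's inner end, parallel to the wing. Origin on the stem's axis at the cover's underside (this point moves in with the stud); x along the wing, z up along the stem.
- receptacle: Bracket in the case under the stud; origin on the stem's axis at the case's top, axes as the case's. Its cup has a slot along case x that keeps the stud's bar from turning until it is pushed below the slot, 2 mm before the cup's bottom. The cup's depth differs per machine, unmeasured: bottom felt 7 to 19 mm in. Over 15 N between stud and cup (slot side, lugs or bottom) is forcing it.
- press (a joint): How far the stud is pushed in (m): 0 let go. Spring 3.2 N at 0, rising 0.4 N per mm; at the cup's bottom abruptly much stiffer. The bar is free to turn in the last 2 mm before the bottom. Let go after a quarter turn, it springs back into a notch across the slot and stays there, 4.5 mm short of the bottom (2.5 to 14.5 mm in).
- turn (a joint): Turn of the stud (rad), 0 unlocked, clockwise seen from above is positive; 1.57 is a quarter turn, hard stop at 1.63. Turns easily when free (about 0.03 Nm). The notch takes the bar from about 1.4.
- drive_mid (a point): Bystander: centre of a loose aluminium disk drive 100 x 70 x 15 mm lying on the case's top beside the cover, on the left.
- screwdriver: Bystander: screwdriver lying left of the computer, between fan and power brick.
- fan: Bystander: black cooling fan, 120 x 120 x 25 mm, left of the computer; origin under its centre.
- mouse: Bystander: black computer mouse, 110 x 62 x 34 mm, right of the computer.
- dish: Bystander: steel dish, 100 mm across, 30 mm high, right of the computer.
- adapter: Bystander: black power brick, 130 x 60 x 35 mm, left of the computer.
- mug: Bystander: white mug, 80 mm across, 95 mm high, right of the computer.

How it is judged:
By the outcome, as a careful person would: the job done as asked, in the order asked, and still so for the second after the job is handed in, with the robot touching nothing.
It also fails if it takes over 70 s, if anything falls off the work surface, if the arm or the gripper's body presses on something with over 40 N, if the wrist force passes 120 N, or if a joint passes its speed limit or range.

### The arm

A 6-joint arm with a two-finger parallel gripper is mounted at the origin on the work surface. World frame = base frame: x ahead of the robot, y to its left, z up, the work surface at z = 0. Lengths are in m, angles in rad, forces in N, time in s.
With the tool pointing down it reaches from about 0.25 to 0.725 m from the base axis. Payload 9.7 kg.
Tool frame: the origin (TCP) lies at the very end of the fingers, on their centre line; the grasp point (between the pads) lies 19 mm behind it; z points along the fingers, y is the line along which they close (so a half turn about z gives the same grasp; the last joint's range is limited). The gripper opens to 85 mm and grips with 20 to 120 N. Pads are 22 mm wide; open, the fingers measure 114 mm over their backs; the gripper's body (76 mm by 85 mm) begins 54 mm behind the grasp point. The pads swing forward as they close: fully open they stand 13 mm farther back than shut.
Start: joints at [-1.348, 0.087, 0.176, 1.66, 0, 1.571], TCP at [0.122, -0.536, 0.207] pointing down, gripper open.
Joint ranges: [-3.13, 3.13], [-0.85, 1.81], [-1.15, 1.24], [-2.2, 2.28], [-1.44, 1.52], [-3.14, 3.14]. Speed limits (rad/s): [2.22, 2.22, 2.57, 3.14, 3.14, 3.14].

### API

Orientations are given as [roll, pitch, yaw] about the fixed x, y, z axes, in that order (R = Rz(yaw) Ry(pitch) Rx(roll)).
In Python, from bench import env, capture, get_calibration gives the robot as it stands. The module is installed in compiled form; this text tells all that it offers.
- The arm moves only by the tool servo_tool, never from a script. Its argument "series" is text: rows parted by semicolons, each of 7 numbers parted by spaces: the shift along the tool's x, y, z in mm, then the turn, a rotation vector about the tool's x, y, z in degrees, then the opening, from 0 (shut) to 1 (fully open). In form: tx ty tz wx wy wz grip; .... A call has 1 to 10 rows; each row is the pose to reach, as a shift and turn from the pose commanded when the call began, along the tool's axes at that moment; what a row does not reach only later rows make up. A row lasts 1/12 s, in which the tool goes at most 41.7 mm and 7.16 degrees, less where a joint would pass 70% of its speed; a pose out of reach is approached as far as the arm can. A call with a gripper value outside its range is refused whole. The fingers move at their own pace and stop on an object; the grip force is fixed at half the most. Time passes only in rows, so rows that repeat a pose let the fingers close. It gives the time, the measured TCP pose, the force, the opening and the grip force at its end, in the units of the state.
- env.read_state(): the state, without advancing time (a new reading comes with each control period).
- capture(name): name is "scene" or "side" or "wrist"; returns (picture, depth): 480x640x3 uint8, red, green, blue; 480x640 float32, m along the optical axis (not along the pixel's ray), 0 where there is no reading.
- get_calibration(name): a dict with "fx", "fy", "cx", "cy" (pixels), "xyz" and "attitude" of the camera in the world; the wrist camera has in their place "tool_from_camera" (4x4, takes a point from camera to tool coordinates, whose origin is the TCP and whose axes are the flange's). Camera axes: x right, y down, z forward; pixel columns grow to the right and rows downward; lengths in m; the calibration is good to about 2 mm. A picture is of the moment at which its call begins: read the wrist's pose just before it. get_calibration takes no time and is no camera call.
- env.job_done(): hands the job in; it is judged then, once.
The state is a dict: "t": time; "q": joint angles; "qd": joint speeds; "joint_efforts": joint torques, N m; "eef_pos": TCP position; "orientation": TCP orientation; "wrist_force": force on the tool from outside, world axes, zero at the start; "torque": the same for the moment, N m; "width": opening from 0.0 (shut) to 1.0 (fully open); "grasp_force": force on a finger pad.
Only numpy, scipy, OpenCV 4.12 (cv2) and the standard library are available. Lean on these libraries where they do the work, as an engineer would, in place of code of your own. Each camera call takes 0.05 s, during which the arm holds its last target. There are 200 camera calls.

## Working session

There is one attempt and no reset: what is moved stays moved. The work goes in short steps, Python scripts to look and compute and a tool call to move; the robot and the scene stay as the last step left them, time stands still between calls to the robot, and variables do not carry over. Pictures are saved under pics/ and viewed, at most 10 in all, crops included, and the job is handed in when it is done.

Besides the shell and the picture viewer there is one more tool, called after "Request:" in YAML: its name, and indented under it one key for each argument. servo_tool: Moves the arm, as the interface text tells. Its arguments: {"type":"object","properties":{"series":{"type":"string"}},"required":["series"]}

```bash
mkdir -p pics; cat > h.py <<'E'
import numpy as np, cv2
from scipy.spatial.transform import Rotation as R
from bench import env, capture, get_calibration
def pts(name):
    s=env.read_state(); im,d=capture(name); c=get_calibration(name)
    v,u=np.mgrid[:480,:640]
    P=np.stack([(u-c['cx'])/c['fx']*d,(v-c['cy'])/c['fy']*d,d],-1)
    if 'xyz' in c:
        a=np.array(c['attitude']); Rm=a if a.shape==(3,3) else R.from_euler('xyz',a).as_matrix()
        W=P@Rm.T+np.array(c['xyz'])
    else:
        T=np.array(c['tool_from_camera']); P=P@T[:3,:3].T+T[:3,3]
        W=P@R.from_euler('xyz',s['orientation']).as_matrix().T+np.array(s['eef_pos'])
    W[d==0]=np.nan
    return im,W,s
def save(n,im): cv2.imwrite('pics/'+n+'.png',im[...,::-1])
E
python3 - <<'E'
from h import *
for n in ('scene','side'):
    im,W,s=pts(n); save(n+'0',im); np.save(n+'0.npy',W)
    c=get_calibration(n); print(n,c['xyz'],c['attitude'])
print(s)
E
```

```text
scene [ 1.3138742  -0.6799265   0.84046558] [-2.18645468  0.00239857  0.84909413]
side [-0.28617062  1.05419469  0.87171297] [-2.07742074  0.01710585 -2.49591801]
{'t': 0.05, 'q': array([-1.34801118e+00,  8.74737831e-02,  1.75148550e-01,  1.65977179e+00,
       -1.30636686e-05,  1.57080311e+00]), 'qd': array([ 0.00042454,  0.0011267 ,  0.00051401,  0.00027426,  0.00051215,
       -0.00033619]), 'joint_efforts': array([ 4.62173448e-04, -5.22082901e+01,  4.66119468e+01,  1.67607015e-02,
        4.52485801e-05,  2.11811641e-05]), 'eef_pos': array([ 0.1214633 , -0.53617194,  0.20678293]), 'orientation': array([-3.14029195e+00,  1.30724760e-05,  2.22778385e-01]), 'wrist_force': array([-0.05651378, -0.20786613, -0.43191648]), 'torque': array([ 0.01813619,  0.00346181, -0.00449302]), 'grasp_force': 0.0, 'width': 0.99945109248905}
```

View pics/scene0.png

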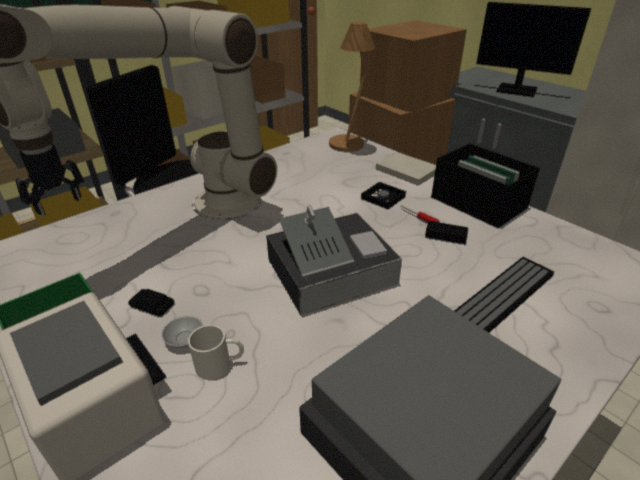

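View pics/side0.png

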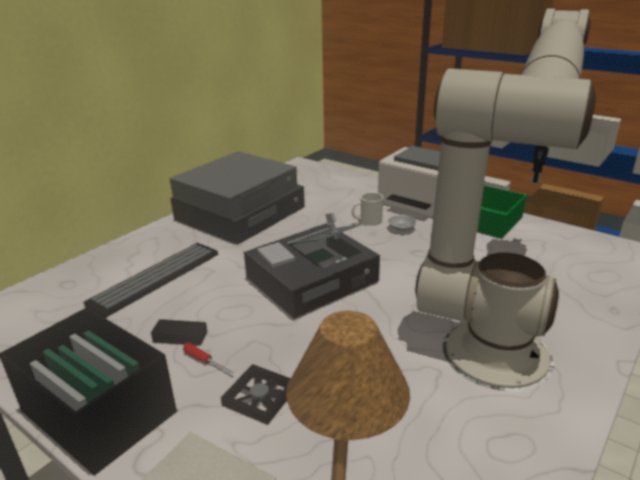

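The scene view shows the cover open, with its free edge at about (282,215)-(322,210), the hinge at (298,273)-(352,262), the wing at (310,212) and the drive at (370,243). The side view shows the case front at about (320,290).

```bash
python3 - <<'E'
from h import *
A=[]
for n,b in (('scene',(190,310,255,410)),('side',(200,320,235,390))):
    W=np.load(n+'0.npy')[b[0]:b[1],b[2]:b[3]].reshape(-1,3); A.append(W[~np.isnan(W[:,0])])
    W=A[-1]; print(n,len(W),W.min(0),W.max(0))
    t=W[(abs(W[:,2]-.095)<.005)]
    print('top',len(t),cv2.minAreaRect(t[:,:2].astype(np.float32)*1000))
W=np.vstack(A); al=W[(W[:,2]>.03)&(W[:,2]<.116)]
print('all',cv2.minAreaRect(al[:,:2].astype(np.float32)*1000))
S=np.load('scene0.npy')
for (u,v) in [(282,216),(322,211),(299,271),(350,262),(315,240),(310,212),(309,208),(370,243),(355,220),(398,258),(300,302)]:
    print(u,v,S[v,u].round(4))
E
```

```text
scene 18518 [ 0.04247392 -0.24520403 -0.00887528] [0.91191176 0.568549   0.22247474]
top 2969 ((443.5600280761719, 45.01689147949219), (302.09918212890625, 519.1370239257812), 72.90426635742188)
side 18523 [-0.04263276 -0.58144254 -0.00884465] [0.94097867 0.6845717  0.52175079]
top 3100 ((630.3704223632812, -50.806610107421875), (478.4779968261719, 572.5851440429688), 35.19688415527344)
all ((614.9151611328125, -85.5625), (522.8209838867188, 806.3499145507812), 40.693878173828125)
282 216 [ 0.2162  0.0902 -0.0024]
322 211 [0.5005 0.0289 0.1746]
299 271 [ 0.5891 -0.1289  0.0963]
350 262 [ 0.653  -0.0057  0.0996]
315 240 [ 0.5552 -0.0444  0.1378]
310 212 [ 0.5293 -0.0384  0.2123]
309 208 [ 0.5197 -0.0337  0.2184]
370 243 [0.6387 0.085  0.111 ]
355 220 [0.5141 0.1502 0.099 ]
398 258 [0.7221 0.109  0.0942]
300 302 [ 0.6455 -0.173   0.0535]
```

```bash
python3 - <<'E'
from h import *
S=np.load('scene0.npy')[195:310,255:410].reshape(-1,3); D=np.load('side0.npy')[200:320,235:390].reshape(-1,3)
inb=lambda W:W[(W[:,0]>.4)&(W[:,0]<.76)&(W[:,1]>-.22)&(W[:,1]<.2)]
S,D=inb(S),inb(D); W=np.vstack([S,D])
c=S[(S[:,2]>.112)&(S[:,2]<.185)&(S[:,1]<.045)]
rng=np.random.default_rng(0);best=None
for _ in range(500):
    p=c[rng.choice(len(c),3,False)];n=np.cross(p[1]-p[0],p[2]-p[0]);n/=np.linalg.norm(n)+1e-9
    m=abs((c-p[0])@n)<.003
    if best is None or m.sum()>best.sum():best=m
q=c[best];m=q.mean(0);n=np.linalg.svd(q-m,full_matrices=False)[2][2];n*=np.sign(n[2])
print(len(c),best.sum(),'n',n,'tilt',np.arccos(n[2]),'yaw of -n',np.degrees(np.arctan2(-n[1],-n[0])))
top=W[abs(W[:,2]-.095)<.004]; r=cv2.minAreaRect((top[:,:2]*1000).astype(np.float32));print(r)
yaw=np.arctan2(-n[1],-n[0])
for y in (yaw,):
    f=lambda a:np.array([[np.cos(a),np.sin(a)],[-np.sin(a),np.cos(a)]])
    # full-case extents (z .02-.1) over yaw
b=W[(W[:,2]>.02)&(W[:,2]<.1)]
for d in np.arange(-34,-14,2):
    a=np.radians(d);M=f(a);e=b[:,:2]@M.T;lo,hi=np.percentile(e,[.5,99.5],0);print(d,(hi-lo).round(3),(M.T@((lo+hi)/2)).round(4))
wing=S[(S[:,2]>.185)]; print('wing',len(wing),wing.mean(0),wing.min(0),wing.max(0))
M=f(yaw);e=q[:,:2]@M.T;print('cover ext',np.percentile(e,[1,99],0),'z',q[:,2].min(),q[:,2].max())
# pts above cover plane near
h=(W-m)@n; k=(h>.008)&(h<.07)&(W[:,2]>.14); print(k.sum(),W[k].mean(0),h[k].max(), (W[k][:,:2]@M.T).mean(0))
E
```

```text
2509 2147 n [ 0.42861968 -0.13440093  0.89343246] tilt 0.4658669683695754 yaw of -n 162.5903038241765
((563.5552978515625, 8.775924682617188), (306.58990478515625, 269.88421630859375), 73.39226531982422)
-34 [0.333 0.351] [0.5648 0.0108]
-32 [0.326 0.347] [0.5646 0.0106]
-30 [0.319 0.341] [0.5643 0.0105]
-28 [0.311 0.336] [0.564  0.0102]
-26 [0.303 0.33 ] [0.5638 0.01  ]
-24 [0.295 0.324] [0.5636 0.0098]
-22 [0.286 0.318] [0.5634 0.0095]
-20 [0.278 0.311] [0.5631 0.0093]
-18 [0.27  0.305] [0.5627 0.0094]
-16 [0.269 0.305] [0.563  0.0091]
wing 92 [ 0.52593972 -0.03537212  0.20637794] [ 0.50802073 -0.04277526  0.18685261] [ 0.54331849 -0.02597148  0.22247474]
cover ext [[-0.59535953 -0.19930775]
 [-0.46363081 -0.05200463]] z 0.11205167843791919 0.18084157517975974
230 [ 0.51977656 -0.03026744  0.20111522] 0.059762232129552874 [-0.50502153 -0.12663745]
```

Request:
servo_tool:
  series: "470 -422 -93 0 0 30 0.5;470 -422 -93 0 0 30 0.5;470 -422 -93 0 0 30 0.5;470 -422 -93 0 0 30 0.5;470 -422 -93 0 0 30 0.5;470 -422 -93 0 0 30 0.5;470 -422 -93 0 0 30 0.5;470 -422 -93 0 0 30 0.5;470 -422 -93 0 0 30 0.5;470 -422 -93 0 0 30 0.5"

```text
t: 0.93
eef_pos: [0.3559, -0.2046, 0.2673]
orientation: [3.142, -0.0, -0.301]
wrist_force: [0.8, -0.5, -0.4]
width: 0.503
grasp_force: 0.0
```

Request:
servo_tool:
  series: "70 -215 -33 0 0 0 0.5;70 -215 -33 0 0 0 0.5;70 -215 -33 0 0 0 0.5;70 -215 -33 0 0 0 0.5;70 -215 -33 0 0 0 0.5;70 -215 -33 0 0 0 0.5;70 -215 -33 0 0 0 0.5;70 -215 -33 0 0 0 0.5;70 -215 -33 0 0 0 0.5"

```text
t: 1.68
eef_pos: [0.4633, -0.1065, 0.2995]
orientation: [-3.11, 0.001, -0.245]
wrist_force: [-0.4, 0.6, 0.5]
width: 0.501
grasp_force: 0.0
```

```bash
python3 - <<'E'
from h import *
im,W,s=pts('wrist'); save('w1',im); np.save('w1.npy',W); print(s['eef_pos'],s['orientation'],get_calibration('wrist')['tool_from_camera'])
E
```

```text
[ 0.46326468 -0.10654491  0.29946764] [-3.11025120e+00  1.35519865e-03 -2.45433112e-01] [[-1.30521601e-04 -9.53615571e-01 -3.01027119e-01  7.58896692e-02]
 [ 9.99999946e-01 -2.14931300e-04  2.47287490e-04 -4.66448648e-04]
 [-3.00517351e-04 -3.01027070e-01  9.53615548e-01 -1.66742447e-01]
 [ 0.00000000e+00  0.00000000e+00  0.00000000e+00  1.00000000e+00]]
```

View pics/w1.png

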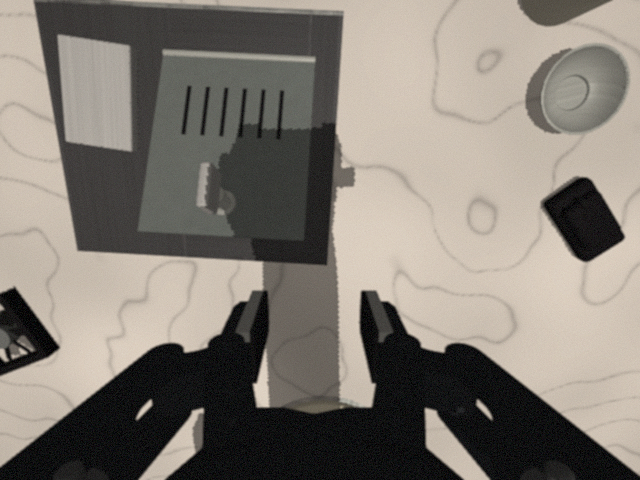

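The wrist view shows the whole case top, with corners at (37,2), (343,13), (328,265) and (78,250). The cover runs from (163,55)/(316,58) down to its free edge at (138,232)/(304,241), and the wing is at (205,187).

```bash
python3 - <<'E'
from h import *
W=np.load('w1.npy');M=W.reshape(-1,3)
t=W[:270,30:350].reshape(-1,3);t=t[abs(t[:,2]-.095)<.005]
print(cv2.minAreaRect((t[:,:2]*1000).astype(np.float32)),t[:,2].mean())
for u,v in [(40,6),(340,17),(82,245),(324,260),(165,60),(312,64),(142,227),(300,236),(203,165),(202,205),(202,187),(100,90)]: print(u,v,W[v,u].round(4))
s=env.read_state();print(s['t'],s['q'].round(3),s['qd'].round(3),s['eef_pos'],s['orientation'])
E
```

```text
((560.8796997070312, 9.32049560546875), (301.9658508300781, 261.3585510253906), 73.07363891601562) 0.09539583592828539
40 6 [0.7197 0.111  0.0944]
340 17 [ 0.637  -0.1689  0.0952]
82 245 [0.4849 0.1797 0.0957]
324 260 [ 0.3999 -0.096   0.0965]
165 60 [0.6422 0.0057 0.1041]
312 64 [ 0.6033 -0.133   0.1023]
142 227 [0.499  0.0494 0.1777]
300 236 [ 0.4568 -0.0876  0.1762]
203 165 [ 0.5374 -0.0357  0.2107]
202 205 [ 0.5099 -0.0294  0.2225]
202 187 [ 0.5223 -0.0322  0.218 ]
100 90 [0.6313 0.0759 0.1116]
1.7333 [-0.247 -0.035  0.234  1.841  0.031  3.141] [-0.003 -0.01  -0.01  -0.004 -0.001 -0.001] [ 0.46325575 -0.10659228  0.29954717] [-3.11020540e+00  1.10703061e-03 -2.45573260e-01]
```

Request:
servo_tool:
  series: "0 0 0 0 0 0 0.5;0 0 0 0 0 0 0.5;0 0 0 0 0 0 0.5"

```text
t: 1.98
eef_pos: [0.463, -0.1064, 0.2997]
orientation: [-3.11, 0.001, -0.245]
wrist_force: [0.2, -0.3, -0.3]
width: 0.499
grasp_force: 0.0
```

Request:
servo_tool:
  series: "0 -89 0 -1.8 0 -7 0.5;0 -89 0 -1.8 0 -14 0.5;0 -89 0 -1.8 0 -21 0.5;0 -89 0 -1.8 0 -28 0.5;0 -89 0 -1.8 0 -35 0.5;0 -89 0 -1.8 0 -42 0.5;0 -89 0 -1.8 0 -49 0.5;0 -89 0 -1.8 0 -56 0.5;0 -89 0 -1.8 0 -63 0.5;0 -89 0 -1.8 0 -70 0.5"

```text
t: 2.82
eef_pos: [0.4847, -0.02, 0.3025]
orientation: [3.129, -0.012, 0.983]
wrist_force: [-0.5, 0.7, 0.3]
width: 0.499
grasp_force: 0.0
```

Request:
servo_tool:
  series: "0 0 0 0 0 -7 0.5;0 0 0 0 0 -14 0.5;0 0 0 0 0 -21 0.5;0 0 0 0 0 -28 0.5;0 0 0 0 0 -35 0.5;0 0 0 0 0 -42 0.5;0 0 0 0 0 -49 0.5;0 0 0 0 0 -56 0.5;0 0 0 0 0 -63 0.5;0 0 0 0 0 -70 0.5"

```text
t: 3.65
eef_pos: [0.4847, -0.02, 0.3025]
orientation: [3.126, 0.008, 2.204]
wrist_force: [-0.7, -0.4, -0.8]
width: 0.5
grasp_force: 0.0
```

Request:
servo_tool:
  series: "0 0 0 0 0 -7 0.5;0 0 0 0 0 -14 0.5;0 0 0 0 0 -21 0.5;0 0 0 0 0 -28 0.5;0 0 0 0 0 -35 0.5;0 0 0 0 0 -37 0.5;0 0 0 0 0 -37 0.5;0 0 0 0 0 -37 0.5"

```text
t: 4.32
eef_pos: [0.4848, -0.02, 0.3025]
orientation: [3.133, 0.016, 2.842]
wrist_force: [0.5, -0.9, 0.3]
width: 0.499
grasp_force: 0.0
```

Request:
servo_tool:
  series: "0 0 20 0.5 0.9 -0.2 0.5;0 0 40 0.5 0.9 -0.2 0.5;0 0 40 0.5 0.9 -0.2 0.5"

```text
t: 4.57
eef_pos: [0.4848, -0.0197, 0.259]
orientation: [-3.14, -0.005, 2.846]
wrist_force: [-0.3, -0.2, -0.2]
width: 0.501
grasp_force: 0.0
```

Request:
servo_tool:
  series: "0 0 20 0 0 0 0.5;0 0 40 0 0 0 0.5;0 0 60 0 0 0 0.5;0 0 70 0 0 0 0.5;0 0 75 0 0 0 0.5;0 0 80 0 0 0 0.5;0 0 80 0 0 0 0.5"

```text
t: 5.15
eef_pos: [0.4857, -0.0198, 0.1826]
orientation: [-3.141, 0.0, 2.847]
wrist_force: [0.1, 0.5, 0.0]
width: 0.499
grasp_force: 0.0
```

Now I'll push down, slowly near the end.

Request:
servo_tool:
  series: "0 0 6 0 0 0 0.5;0 0 12 0 0 0 0.5;0 0 18 0 0 0 0.5;0 0 24 0 0 0 0.5;0 0 30 0 0 0 0.5;0 0 36 0 0 0 0.5;0 0 42 0 0 0 0.5;0 0 42 0 0 0 0.5"

```text
t: 5.82
eef_pos: [0.4851, -0.0198, 0.139]
orientation: [-3.141, -0.002, 2.848]
wrist_force: [-0.3, -0.6, -0.4]
width: 0.501
grasp_force: 0.0
```

Request:
servo_tool:
  series: "0 0 5 0 0 0 0.5;0 0 10 0 0 0 0.5;0 0 15 0 0 0 0.5;0 0 20 0 0 0 0.5;0 0 25 0 0 0 0.5;0 0 30 0 0 0 0.5;0 0 33 0 0 0 0.5;0 0 36 0 0 0 0.5;0 0 36 0 0 0 0.5"

```text
t: 6.57
eef_pos: [0.4853, -0.0198, 0.1037]
orientation: [-3.141, -0.001, 2.848]
wrist_force: [0.3, -0.1, -0.8]
width: 0.502
grasp_force: 0.0
```

```bash
python3 - <<'E'
from h import *
im,W,s=pts('scene'); im2,W2,_=pts('wrist')
a=cv2.resize(im[170:320,230:430],(533,400),interpolation=cv2.INTER_CUBIC)
save('c2',np.hstack([cv2.resize(a,(400,300)),cv2.resize(im2,(400,300))]))
np.save('w2.npy',W2); print(s['wrist_force'],s['torque'])
E
```

```text
[ 0.270618   -0.05310039 -0.76003907] [ 0.01956089 -0.02967531  0.04803541]
```

View pics/c2.png

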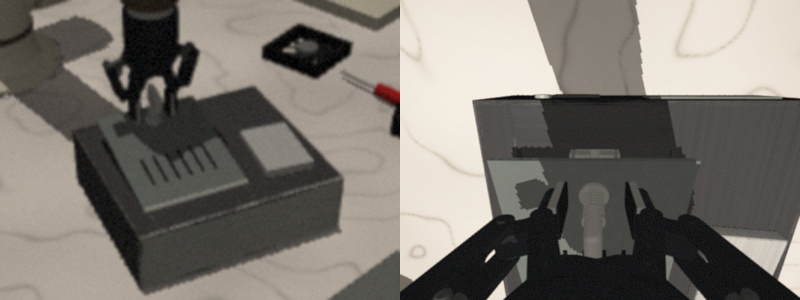

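The crops show the fingers straddling the wing (wrist crop about (593,215)), with the cover nearly down but still slightly open. I'll push on in small steps until I feel force.

Request:
servo_tool:
  series: "0 0 2 0 0 0 0.5;0 0 4 0 0 0 0.5;0 0 5 0 0 0 0.5;0 0 5 0 0 0 0.5"

```text
t: 7.0
eef_pos: [0.4855, -0.0198, 0.0992]
orientation: [-3.141, -0.0, 2.848]
wrist_force: [0.0, -0.2, 0.4]
width: 0.504
grasp_force: 0.0
```

Request:
servo_tool:
  series: "0 0 1 0 0 0 0.5;0 0 2 0 0 0 0.5;0 0 2 0 0 0 0.5"

```text
t: 7.25
eef_pos: [0.4856, -0.0198, 0.0973]
orientation: [-3.141, -0.0, 2.848]
wrist_force: [0.6, -1.0, -0.7]
width: 0.502
grasp_force: 0.0
```

Request:
servo_tool:
  series: "0 0 1 0 0 0 0.5;0 0 2 0 0 0 0.5;0 0 2 0 0 0 0.5"

```text
t: 7.5
eef_pos: [0.4855, -0.0199, 0.0952]
orientation: [-3.141, -0.0, 2.848]
wrist_force: [0.9, 0.1, 0.4]
width: 0.507
grasp_force: 0.0
```

Request:
servo_tool:
  series: "0 0 1 0 0 0 0.5;0 0 1 0 0 0 0.5"

```text
t: 7.67
eef_pos: [0.4856, -0.0198, 0.0942]
orientation: [-3.141, -0.0, 2.848]
wrist_force: [0.6, 0.5, 0.6]
width: 0.5
grasp_force: 0.1
```

```bash
python3 - <<'E'
from h import *
im,W,s=pts('scene'); c=W[200:290,270:360].reshape(-1,3)
C=np.array([.562,.009]);a=-.295
e=(c[:,:2]-C)@np.array([[np.cos(a),-np.sin(a)],[np.sin(a),np.cos(a)]])
for lo,hi in [(-90,-70),(-70,-40),(-40,-10),(-10,20),(20,50),(50,80)]:
    k=(e[:,0]*1000>lo)&(e[:,0]*1000<hi)&(e[:,1]>-.12)&(e[:,1]<.02)&(c[:,2]<.13)
    print(lo,k.sum(),np.median(c[k,2]).round(4))
print(s['eef_pos'],s['wrist_force'])
E
```

```text
-90 138 0.1205
-70 345 0.1172
-40 365 0.1134
-10 381 0.1096
20 398 0.1057
50 420 0.1016
[ 0.48555594 -0.01984813  0.09423902] [0.58610779 0.46621901 0.59586868]
```

```bash
python3 - <<'E'
from h import *
im,W3,s=pts('wrist'); save('w3',im); np.save('w3.npy',W3); W2=np.load('w2.npy')
C=np.array([.562,.009]);a=-.295
for W in (W2,W3):
    c=W.reshape(-1,3)
    e=(c[:,:2]-C)@np.array([[np.cos(a),-np.sin(a)],[np.sin(a),np.cos(a)]])
    for lo,hi in [(-100,-90),(-90,-80),(-80,-70),(-70,-60),(-60,-50)]:
        k=(e[:,0]*1000>lo)&(e[:,0]*1000<hi)&(c[:,2]>.09)&(c[:,2]<.14)&(e[:,1]<.02)&(e[:,1]>-.12)
        print(lo,k.sum(),np.percentile(c[k,2],[10,50,90]).round(4))
    for v in (295,310,330): print(v,[W[v,u].round(3).tolist() for u in (268,280,300,320,380,400)])
E
```

```text
-100 7459 [0.0948 0.096  0.1329]
-90 6454 [0.13   0.1315 0.1326]
-80 5548 [0.1288 0.1299 0.1314]
-70 3941 [0.127  0.1281 0.1331]
-60 2583 [0.125  0.126  0.1271]
295 [[0.472, -0.038, 0.129], [0.474, -0.033, 0.128], [0.476, -0.023, 0.131], [0.478, -0.014, 0.131], [0.488, 0.012, 0.129], [0.491, 0.021, 0.128]]
310 [[0.479, -0.04, 0.131], [0.482, -0.036, 0.127], [0.481, -0.025, 0.135], [0.484, -0.016, 0.134], [0.482, 0.009, 0.152], [0.499, 0.02, 0.127]]
330 [[0.487, -0.042, 0.134], [0.495, -0.04, 0.124], [0.475, -0.022, 0.163], [0.478, -0.015, 0.162], [0.48, 0.007, 0.167], [0.488, 0.014, 0.159]]
-100 9087 [0.0949 0.0962 0.123 ]
-90 6531 [0.1206 0.1217 0.1226]
-80 6582 [0.1198 0.1208 0.1317]
-70 4212 [0.1185 0.1195 0.1304]
-60 2823 [0.1171 0.1179 0.119 ]
295 [[0.472, -0.038, 0.12], [0.474, -0.032, 0.12], [0.475, -0.023, 0.124], [0.477, -0.014, 0.124], [0.487, 0.012, 0.12], [0.49, 0.021, 0.12]]
310 [[0.48, -0.04, 0.12], [0.482, -0.035, 0.119], [0.479, -0.024, 0.13], [0.483, -0.016, 0.127], [0.482, 0.009, 0.142], [0.498, 0.019, 0.119]]
330 [[0.488, -0.043, 0.124], [0.493, -0.039, 0.118], [0.472, -0.02, 0.158], [0.475, -0.014, 0.157], [0.482, 0.007, 0.156], [0.487, 0.014, 0.15]]
```

View pics/w3.png

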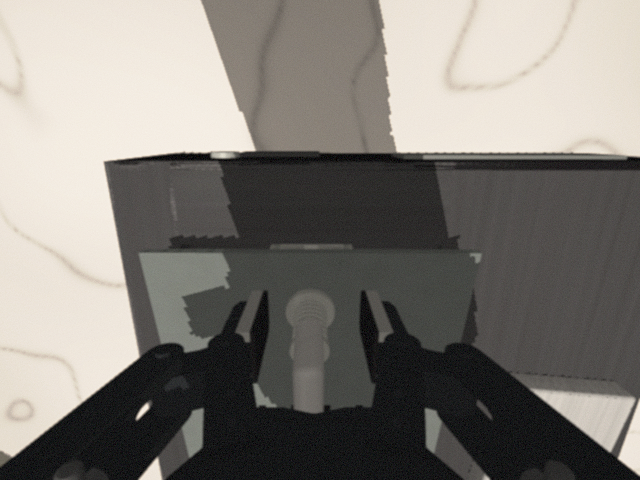

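The wrist view shows the cover's free edge at row 250 and the wing at (308,385), centred between the fingertips at (258,295) and (372,295). I need to know what is actually pushing: the tips, or the palm on the wing.

```bash
python3 - <<'E'
from h import *
W=np.load('w3.npy')
for u in (250,256,262,308,366,372,380): print(u,[(v,*(W[v,u]*1000).round(0)) for v in (292,300,320,340,360,380,395,405)])
E
```

```text
250 [(292, np.float64(469.0), np.float64(-45.0), np.float64(120.0)), (300, np.float64(467.0), np.float64(-42.0), np.float64(133.0)), (320, np.float64(468.0), np.float64(-39.0), np.float64(149.0)), (340, np.float64(471.0), np.float64(-39.0), np.float64(158.0)), (360, np.float64(479.0), np.float64(-42.0), np.float64(158.0)), (380, np.float64(463.0), np.float64(-30.0), np.float64(190.0)), (395, np.float64(464.0), np.float64(-29.0), np.float64(195.0)), (405, np.float64(464.0), np.float64(-29.0), np.float64(198.0))]
256 [(292, np.float64(467.0), np.float64(-41.0), np.float64(126.0)), (300, np.float64(467.0), np.float64(-39.0), np.float64(134.0)), (320, np.float64(467.0), np.float64(-37.0), np.float64(151.0)), (340, np.float64(474.0), np.float64(-38.0), np.float64(154.0)), (360, np.float64(480.0), np.float64(-40.0), np.float64(156.0)), (380, np.float64(488.0), np.float64(-43.0), np.float64(157.0)), (395, np.float64(531.0), np.float64(-66.0), np.float64(112.0)), (405, np.float64(464.0), np.float64(-27.0), np.float64(198.0))]
262 [(292, np.float64(468.0), np.float64(-38.0), np.float64(126.0)
[... 1780 characters left out ...]
158.0)), (380, np.float64(500.0), np.float64(-1.0), np.float64(158.0)), (395, np.float64(549.0), np.float64(-6.0), np.float64(112.0)), (405, np.float64(473.0), np.float64(-1.0), np.float64(198.0))]
380 [(292, np.float64(486.0), np.float64(13.0), np.float64(119.0)), (300, np.float64(490.0), np.float64(12.0), np.float64(119.0)), (320, np.float64(482.0), np.float64(8.0), np.float64(149.0)), (340, np.float64(484.0), np.float64(6.0), np.float64(158.0)), (360, np.float64(479.0), np.float64(4.0), np.float64(175.0)), (380, np.float64(474.0), np.float64(2.0), np.float64(189.0)), (395, np.float64(474.0), np.float64(1.0), np.float64(194.0)), (405, np.float64(473.0), np.float64(1.0), np.float64(198.0))]
```

Contact is ambiguous here, because the palm is very near the wing top. I'll back off, close the fingers and push the cover shut beside the wing.

Request:
servo_tool:
  series: "0 0 -30 0 0 0 0.5;0 0 -60 0 0 0 0.5;0 0 -90 0 0 0 0.5;0 0 -105 0 0 0 0.5;0 -20 -105 0 0 0 0;0 -45 -105 0 0 0 0;0 -45 -105 0 0 0 0;0 -45 -90 0 0 0 0;0 -45 -70 0 0 0 0;0 -45 -60 0 0 0 0"

```text
t: 8.6
eef_pos: [0.4721, -0.0628, 0.1526]
orientation: [-3.141, -0.002, 2.847]
wrist_force: [-0.2, 0.5, -0.1]
width: -0.002
grasp_force: 0.0
```

Request:
servo_tool:
  series: "0 0 10 0 0 0 0;0 0 20 0 0 0 0;0 0 26 0 0 0 0;0 0 30 0 0 0 0;0 0 30 0 0 0 0"

```text
t: 9.02
eef_pos: [0.4724, -0.0628, 0.1238]
orientation: [-3.141, -0.001, 2.848]
wrist_force: [-1.1, 0.9, 0.0]
width: 0.001
grasp_force: 0.0
```

Request:
servo_tool:
  series: "0 0 4 0 0 0 0;0 0 8 0 0 0 0;0 0 12 0 0 0 0;0 0 16 0 0 0 0;0 0 20 0 0 0 0"

```text
t: 9.43
eef_pos: [0.4726, -0.0629, 0.1041]
orientation: [-3.141, 0.0, 2.848]
wrist_force: [-0.8, 0.1, 0.4]
width: -0.0
grasp_force: 0.0
```

Request:
servo_tool:
  series: "0 0 1 0 0 0 0;0 0 2 0 0 0 0;0 0 3 0 0 0 0;0 0 4 0 0 0 0"

```text
t: 9.77
eef_pos: [0.4727, -0.0629, 0.1005]
orientation: [-3.141, 0.0, 2.848]
wrist_force: [0.7, 0.1, 0.2]
width: -0.002
grasp_force: 0.0
```

```bash
cat > tilt.py <<'E'
from h import *
im,W,s=pts('scene'); c=W[200:290,270:360].reshape(-1,3)
C=np.array([.562,.009]);a=-.295
e=(c[:,:2]-C)@np.array([[np.cos(a),-np.sin(a)],[np.sin(a),np.cos(a)]])
for lo,hi in [(-90,-70),(-70,-40),(-10,20),(50,80)]:
    k=(e[:,0]*1000>lo)&(e[:,0]*1000<hi)&(e[:,1]>-.12)&(e[:,1]<.02)&(c[:,2]<.13)
    print(lo,k.sum(),np.median(c[k,2]).round(4))
k=(c[:,2]>.13)&(c[:,2]<.19)&(abs(e[:,1]+.05)<.02)&(abs(e[:,0]+.065)<.035)
print('wing',k.sum(),np.percentile(e[k],[5,50,95],0).round(4),np.percentile(c[k,2],[90,99]))
print(s['eef_pos'],s['wrist_force'],s['torque'])
E
python3 tilt.py
```

```text
-90 143 0.1207
-70 357 0.1177
-10 380 0.1096
50 421 0.1015
wing 134 [[-0.0701 -0.0679]
 [-0.0517 -0.0553]
 [-0.0371 -0.0471]] [0.18544155 0.18888716]
[ 0.47266364 -0.06292905  0.10053799] [0.70129852 0.10486754 0.15129471] [ 0.02102078 -0.05489577 -0.02224342]
```

The cover hasn't moved, so the real fingertips sit well behind the nominal TCP. I'll carry on downwards by feel.

Request:
servo_tool:
  series: "0 0 1 0 0 0 0;0 0 2 0 0 0 0;0 0 3 0 0 0 0;0 0 4 0 0 0 0"

```text
t: 10.15
eef_pos: [0.4726, -0.0629, 0.0964]
orientation: [-3.141, -0.0, 2.848]
wrist_force: [0.2, -1.1, 0.6]
width: -0.002
grasp_force: 0.0
```

```bash
python3 tilt.py; python3 - <<'E'
from h import *
im,W,s=pts('wrist'); save('w4',im); np.save('w4.npy',W)
for v in (280,285,290,295,300,310,330,350,370): print(v,[(W[v,u]*1000).round(0).tolist() for u in (300,312,318,326)])
E
```

```text
-90 145 0.1207
-70 346 0.1174
-10 380 0.1095
50 427 0.1016
wing 141 [[-0.0723 -0.0669]
 [-0.0514 -0.0553]
 [-0.0379 -0.0473]] [0.18477187 0.18943313]
[ 0.47256659 -0.06291683  0.09637141] [ 0.16890349 -1.10179471  0.63151184] [ 0.00994416  0.03442477 -0.02575769]
280 [[456.0, -64.0, 122.0], [458.0, -59.0, 120.0], [459.0, -56.0, 122.0], [460.0, -53.0, 121.0]]
285 [[459.0, -65.0, 121.0], [461.0, -60.0, 121.0], [462.0, -57.0, 120.0], [462.0, -54.0, 121.0]]
290 [[459.0, -65.0, 126.0], [461.0, -60.0, 126.0], [462.0, -57.0, 125.0], [463.0, -54.0, 125.0]]
295 [[459.0, -65.0, 132.0], [461.0, -60.0, 131.0], [461.0, -57.0, 131.0], [463.0, -54.0, 131.0]]
300 [[459.0, -65.0, 136.0], [460.0, -60.0, 137.0], [462.0, -57.0, 136.0], [462.0, -54.0, 136.0]]
310 [[459.0, -64.0, 144.0], [461.0, -60.0, 145.0], [461.0, -57.0, 144.0], [463.0, -54.0, 144.0]]
330 [[460.0, -64.0, 158.0], [461.0, -60.0, 159.0], [462.0, -58.0, 158.0], [463.0, -55.0, 158.0]]
350 [[459.0, -63.0, 172.0], [469.0, -62.0, 158.0], [468.0, -60.0, 161.0], [462.0, -55.0, 171.0]]
370 [[456.0, -62.0, 185.0], [478.0, -65.0, 157.0], [474.0, -61.0, 164.0], [461.0, -55.0, 182.0]]
```

View pics/w4.png

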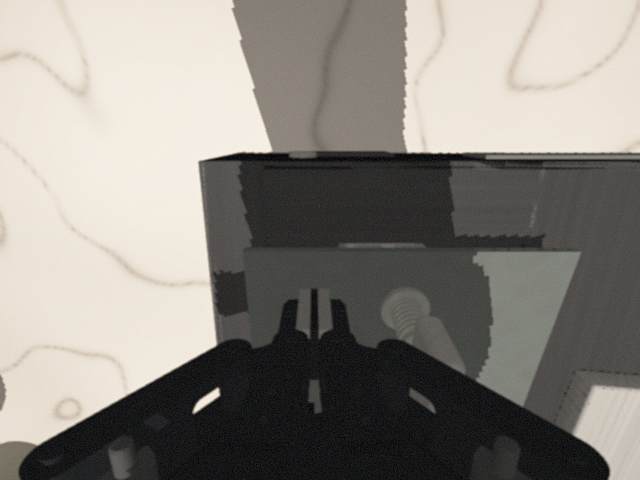

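The closed tips at (315,288) measure z≈0.121, so they are only now touching the cover. That puts the real tip about 25 mm behind the nominal TCP. The wing is at (430,340) and clear. I'll continue down.

Request:
servo_tool:
  series: "0 0 3 0 0 0 0;0 0 6 0 0 0 0;0 0 9 0 0 0 0;0 0 12 0 0 0 0;0 0 14 0 0 0 0;0 0 16 0 0 0 0"

```text
t: 10.75
eef_pos: [0.4725, -0.0629, 0.0801]
orientation: [-3.141, -0.0, 2.848]
wrist_force: [-0.5, 0.9, 0.8]
width: -0.002
grasp_force: 0.1
```

```bash
python3 tilt.py
```

```text
-90 123 0.104
-70 381 0.1037
-10 339 0.1011
50 384 0.0993
wing 163 [[-0.0725 -0.0671]
 [-0.0524 -0.055 ]
 [-0.0445 -0.0436]] [0.18342894 0.18903828]
[ 0.47245143 -0.06289178  0.08006347] [-0.53509036  0.86909346  0.79513524] [0.02339555 0.09254373 0.03930213]
```

Request:
servo_tool:
  series: "0 0 1 0 0 0 0;0 0 2 0 0 0 0;0 0 3 0 0 0 0;0 0 3 0 0 0 0"

```text
t: 11.13
eef_pos: [0.4725, -0.0629, 0.0773]
orientation: [-3.141, -0.0, 2.848]
wrist_force: [1.1, -0.4, -1.1]
width: 0.002
grasp_force: 0.0
```

Request:
servo_tool:
  series: "0 0 0.5 0 0 0 0;0 0 1 0 0 0 0;0 0 1 0 0 0 0"

```text
t: 11.38
eef_pos: [0.4726, -0.063, 0.0764]
orientation: [-3.141, 0.0, 2.848]
wrist_force: [-1.1, -0.6, 1.4]
width: 0.005
grasp_force: 0.0
```

Request:
servo_tool:
  series: "0 0 0.5 0 0 0 0;0 0 1 0 0 0 0;0 0 1 0 0 0 0"

```text
t: 11.63
eef_pos: [0.4725, -0.0629, 0.0754]
orientation: [-3.141, -0.0, 2.848]
wrist_force: [0.1, -0.8, 1.4]
width: -0.005
grasp_force: 0.0
```

Request:
servo_tool:
  series: "0 0 0.5 0 0 0 0;0 0 1 0 0 0 0;0 0 1 0 0 0 0"

```text
t: 11.88
eef_pos: [0.4726, -0.063, 0.0752]
orientation: [-3.141, 0.001, 2.848]
wrist_force: [-2.7, -1.5, 6.3]
width: 0.001
grasp_force: 2.8
```

Request:
servo_tool:
  series: "0 0 0.5 0 0 0 0;0 0 1 0 0 0 0;0 0 1 0 0 0 0"

```text
t: 12.13
eef_pos: [0.4727, -0.063, 0.0751]
orientation: [-3.141, 0.001, 2.848]
wrist_force: [-5.4, 0.8, 14.9]
width: 0.001
grasp_force: 6.5
```

```bash
python3 tilt.py
```

```text
-90 133 0.0983
-70 390 0.0997
-10 325 0.0986
50 357 0.0987
wing 181 [[-0.072  -0.0681]
 [-0.0528 -0.0544]
 [-0.045  -0.0406]] [0.18591575 0.18939721]
[ 0.47269631 -0.06297989  0.07511187] [-5.42089834  0.81129177 14.87267175] [ 0.05397666  1.30628386 -0.01823392]
```

The cover is shut: its face is level at z≈0.0985 and the force rose to 15 N. Now I'll rise and look at the wing from above.

Request:
servo_tool:
  series: "0 0 -30 0 0 0 0;0 0 -60 0 0 0 0;0 0 -90 0 0 0 0;0 0 -115 0 0 0 0;0 20 -115 0 0 0 0.4;0 45 -115 0 0 0 0.4;0 45 -115 0 0 0 0.4;0 45 -115 0 0 0 0.4"

```text
t: 12.85
eef_pos: [0.4858, -0.019, 0.1883]
orientation: [-3.141, -0.0, 2.85]
wrist_force: [-0.5, -0.4, -1.5]
width: 0.402
grasp_force: 0.0
```

```bash
python3 tilt.py; python3 - <<'E'
from h import *
im,W,s=pts('wrist'); save('w5',im); np.save('w5.npy',W); print(s['eef_pos'],s['orientation'],s['width'])
m=(W[...,2]>.147)&(W[...,2]<.163)&(np.hypot(W[...,0]-.485,W[...,1]+.02)<.04)
p=W[m];print(m.sum(),cv2.minAreaRect((p[:,:2]*1000).astype(np.float32)),np.median(p[:,2]))
v,u=np.nonzero(m);print(u.min(),u.max(),v.min(),v.max())
E
```

```text
-90 160 0.0984
-70 327 0.0991
-10 325 0.0986
50 362 0.0987
wing 72 [[-0.0771 -0.0557]
 [-0.0557 -0.0534]
 [-0.0444 -0.0469]] [0.1545717 0.1558651]
[ 0.48577279 -0.01901743  0.18826275] [-0.46881542 -0.39086326 -1.52777479] [ 0.00285114 -0.01643058  0.08324042]
[ 0.48552303 -0.01962087  0.18816201] [-3.14070039e+00 -5.00247423e-04  2.84897591e+00] 0.40018013643285116
839 ((483.25189208984375, -20.842510223388672), (9.840067863464355, 35.82532501220703), 72.76056671142578) 0.1549181876052219
303 318 232 286
```

View pics/w5.png

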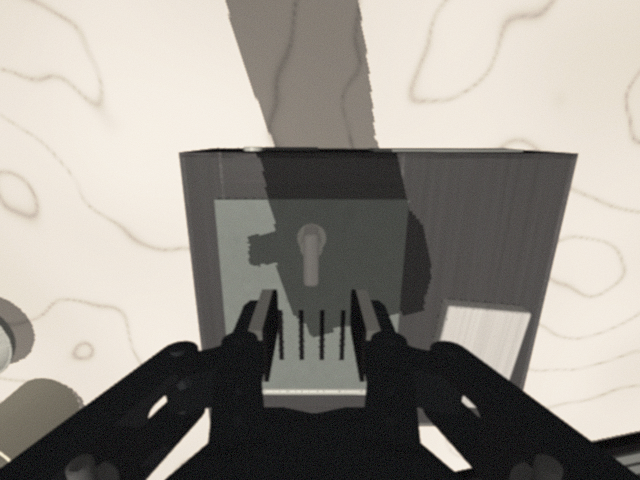

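The wing is clearly seen at (311,258): centre (0.4833,-0.0208), top at z 0.155, yaw about -17°. I'll correct by (1.8,-1.8) mm, descend and grip.

Request:
servo_tool:
  series: "1.8 -1.8 0 0 0 0.3 0.4;1.8 -1.8 20 0 0 0.3 0.4;1.8 -1.8 40 0 0 0.3 0.4;1.8 -1.8 60 0 0 0.3 0.4;1.8 -1.8 75 0 0 0.3 0.4;1.8 -1.8 83 0 0 0.3 0.4;1.8 -1.8 83 0 0 0.3 0.4;1.8 -1.8 83 0 0 0.3 0.4"

```text
t: 13.62
eef_pos: [0.4832, -0.0214, 0.1058]
orientation: [-3.141, -0.0, 2.842]
wrist_force: [0.5, 0.9, 0.7]
width: 0.395
grasp_force: 0.0
```

Request:
servo_tool:
  series: "0 0 0 0 0 0 0;0 0 0 0 0 0 0;0 0 0 0 0 0 0;0 0 0 0 0 0 0;0 0 0 0 0 0 0;0 0 0 0 0 0 0"

```text
t: 14.12
eef_pos: [0.4839, -0.0212, 0.106]
orientation: [-3.141, 0.001, 2.843]
wrist_force: [1.9, -1.6, 3.1]
width: 0.106
grasp_force: 60.4
```

```bash
cat > st.py <<'E'
from bench import env
import numpy as np
s=env.read_state();y=s['orientation'][2]
f=s['wrist_force'];print(s['t'],s['eef_pos'].round(4),s['orientation'].round(4),'f',f.round(1),'tool fx,fy',round(-f[0]*.957+f[1]*.29,1),round(f[0]*.29+f[1]*.957,1),'T',s['torque'].round(3),s['width'],s['grasp_force'])
E
python3 st.py
```

```text
14.1167 [ 0.4839 -0.0212  0.106 ] [-3.1410e+00  1.4000e-03  2.8426e+00] f [ 1.9 -1.6  3.1] tool fx,fy -2.3 -0.9 T [-0.379 -0.308 -0.036] 0.10591891716851497 60.36996603012085
```

Gripped evenly with low side forces. Now I'll press in: 5 mm first, then small steps.

Request:
servo_tool:
  series: "0 0 1 0 0 0 0;0 0 2 0 0 0 0;0 0 3 0 0 0 0;0 0 4 0 0 0 0;0 0 5 0 0 0 0;0 0 5 0 0 0 0"

```text
t: 14.62
eef_pos: [0.4838, -0.0212, 0.1005]
orientation: [-3.141, 0.001, 2.843]
wrist_force: [3.0, -3.3, 4.9]
width: 0.101
grasp_force: 60.6
```

```bash
python3 st.py
```

```text
14.6167 [ 0.4838 -0.0212  0.1005] [-3.1410e+00  1.1000e-03  2.8426e+00] f [ 3.  -3.3  4.9] tool fx,fy -3.8 -2.2 T [-0.569 -0.658  0.026] 0.10133306585560943 60.63918471336365
```

Request:
servo_tool:
  series: "-0.2 -0.1 0.5 0 0 0 0;-0.3 -0.2 1 0 0 0 0;-0.3 -0.2 1 0 0 0 0"

```text
t: 14.87
eef_pos: [0.4838, -0.0212, 0.0995]
orientation: [-3.141, 0.0, 2.843]
wrist_force: [1.4, -1.0, 5.6]
width: 0.106
grasp_force: 60.7
```

Request:
servo_tool:
  series: "0 0 0.5 0 0 0 0;0 0 0.8 0 0 0 0;0 0 0.8 0 0 0 0"

```text
t: 15.12
eef_pos: [0.4838, -0.0212, 0.0988]
orientation: [-3.141, 0.001, 2.843]
wrist_force: [1.4, -0.9, 6.4]
width: 0.106
grasp_force: 60.7
```

Request:
servo_tool:
  series: "0 0 0.5 0 0 0 0;0 0 0.8 0 0 0 0;0 0 0.8 0 0 0 0"

```text
t: 15.37
eef_pos: [0.4838, -0.0212, 0.098]
orientation: [-3.141, 0.001, 2.843]
wrist_force: [2.3, -1.2, 6.1]
width: 0.105
grasp_force: 60.7
```

Request:
servo_tool:
  series: "0 0 0.5 0 0 0 0;0 0 0.8 0 0 0 0;0 0 0.8 0 0 0 0"

```text
t: 15.62
eef_pos: [0.4838, -0.0212, 0.0973]
orientation: [-3.141, 0.001, 2.843]
wrist_force: [1.8, -1.7, 7.1]
width: 0.102
grasp_force: 60.8
```

Request:
servo_tool:
  series: "0 0 0.5 0 0 0 0;0 0 0.8 0 0 0 0;0 0 0.8 0 0 0 0"

```text
t: 15.87
eef_pos: [0.4839, -0.0212, 0.0965]
orientation: [-3.141, 0.001, 2.843]
wrist_force: [1.6, -1.4, 6.0]
width: 0.101
grasp_force: 60.8
```

Request:
servo_tool:
  series: "0 0 0.5 0 0 0 0;0 0 0.8 0 0 0 0;0 0 0.8 0 0 0 0"

```text
t: 16.12
eef_pos: [0.4839, -0.0212, 0.0958]
orientation: [-3.141, 0.001, 2.843]
wrist_force: [1.2, -0.7, 6.3]
width: 0.105
grasp_force: 60.8
```

Request:
servo_tool:
  series: "0 0 0.5 0 0 0 0;0 0 0.8 0 0 0 0;0 0 0.8 0 0 0 0"

```text
t: 16.37
eef_pos: [0.4838, -0.0212, 0.095]
orientation: [-3.141, 0.001, 2.843]
wrist_force: [1.2, -0.7, 7.0]
width: 0.104
grasp_force: 60.9
```

Request:
servo_tool:
  series: "0 0 0.5 0 0 0 0;0 0 0.8 0 0 0 0;0 0 0.8 0 0 0 0"

```text
t: 16.62
eef_pos: [0.4839, -0.0212, 0.0947]
orientation: [-3.142, 0.001, 2.843]
wrist_force: [0.2, -1.3, 10.0]
width: 0.103
grasp_force: 61.6
```

Request:
servo_tool:
  series: "0 0 0.5 0 0 0 0;0 0 0.8 0 0 0 0;0 0 0.8 0 0 0 0"

```text
t: 16.87
eef_pos: [0.4839, -0.0212, 0.0946]
orientation: [3.142, 0.002, 2.843]
wrist_force: [-2.9, -0.1, 15.6]
width: 0.106
grasp_force: 62.4
```

Bottom felt at z≈0.0947 (force jumped from 7 to 15.6 N). I'll back off about 1 mm from the bottom and turn clockwise.

Request:
servo_tool:
  series: "0 0 -1 0 0 0 0;0 0 -1.8 0 0 0 0;0 0 -1.8 0 0 0 0"

```text
t: 17.12
eef_pos: [0.4839, -0.0212, 0.0954]
orientation: [-3.141, 0.001, 2.843]
wrist_force: [0.5, -1.7, 7.0]
width: 0.1
grasp_force: 61.1
```

Request:
servo_tool:
  series: "0 0 0 0 0 4 0;0 0 0 0 0 8 0;0 0 0 0 0 8 0"

```text
t: 17.37
eef_pos: [0.4839, -0.0211, 0.0953]
orientation: [3.141, 0.001, 2.699]
wrist_force: [1.3, -1.2, 7.6]
width: 0.1
grasp_force: 61.0
```

```bash
python3 st.py
```

```text
17.3667 [ 0.4839 -0.0211  0.0953] [3.1414e+00 8.0000e-04 2.6988e+00] f [ 1.3 -1.2  7.6] tool fx,fy -1.6 -0.8 T [-0.143 -0.306  0.036] 0.09984588361110855 61.021023988723755
```

Request:
servo_tool:
  series: "0 0 0 0 0 6 0;0 0 0 0 0 12 0;0 0 0 0 0 18 0;0 0 0 0 0 24 0;0 0 0 0 0 30 0;0 0 0 0 0 36 0;0 0 0 0 0 40 0;0 0 0 0 0 40 0"

```text
t: 18.03
eef_pos: [0.4843, -0.0207, 0.0954]
orientation: [3.14, 0.0, 2.001]
wrist_force: [3.6, 2.3, 7.6]
width: 0.103
grasp_force: 61.0
```

```bash
python3 st.py
```

```text
18.0333 [ 0.4843 -0.0207  0.0954] [3.1399e+00 1.0000e-04 2.0008e+00] f [3.6 2.3 7.6] tool fx,fy -2.8 3.3 T [ 0.278 -0.61   0.007] 0.10346480407388214 61.01034700870514
```

Request:
servo_tool:
  series: "0 0 0 0 0 6 0;0 0 0 0 0 12 0;0 0 0 0 0 18 0;0 0 0 0 0 24 0;0 0 0 0 0 30 0;0 0 0 0 0 36 0;0 0 0 0 0 40 0;0 0 0 0 0 42 0;0 0 0 0 0 42 0"

```text
t: 18.78
eef_pos: [0.4849, -0.0207, 0.0956]
orientation: [3.139, -0.001, 1.27]
wrist_force: [4.6, 2.1, 7.8]
width: 0.107
grasp_force: 61.0
```

```bash
python3 st.py
```

```text
18.7833 [ 0.4849 -0.0207  0.0956] [ 3.1390e+00 -1.5000e-03  1.2699e+00] f [4.6 2.1 7.8] tool fx,fy -3.8 3.4 T [ 0.316 -1.116  0.033] 0.10692811686875844 60.99675178527832
```

Quarter turn done with negligible torque. I'll ease up into the notch, then let go.

Request:
servo_tool:
  series: "0 0 -1 0 0 0 0;0 0 -2 0 0 0 0;0 0 -3 0 0 0 0;0 0 -3 0 0 0 0"

```text
t: 19.12
eef_pos: [0.4849, -0.0207, 0.0986]
orientation: [3.139, -0.001, 1.272]
wrist_force: [6.2, 2.3, 6.0]
width: 0.104
grasp_force: 60.9
```

Request:
servo_tool:
  series: "0 0 0 0 0 0 0.35;0 0 0 0 0 0 0.35;0 0 0 0 0 0 0.35;0 0 0 0 0 0 0.35;0 0 -20 0 0 0 0.35;0 0 -45 0 0 0 0.35;0 0 -80 0 0 0 0.35;0 0 -115 0 0 0 0.35;0 0 -115 0 0 0 0.35;0 0 -115 0 0 0 0.35"

```text
t: 19.95
eef_pos: [0.4843, -0.0213, 0.2145]
orientation: [3.139, -0.0, 1.272]
wrist_force: [1.4, 0.4, -1.2]
width: 0.356
grasp_force: 0.0
```

```bash
python3 tilt.py; python3 - <<'E'
from h import *
im,W,s=pts('wrist'); save('w6',im)
m=(W[...,2]>.125)&(W[...,2]<.16)&(np.hypot(W[...,0]-.485,W[...,1]+.02)<.04)
p=W[m];z=np.median(p[:,2]);print(m.sum(),z);p=p[p[:,2]>z-.004];print(cv2.minAreaRect((p[:,:2]*1000).astype(np.float32)))
E
```

```text
-90 164 0.0984
-70 345 0.0992
-10 322 0.0988
50 360 0.0987
wing 76 [[-0.0637 -0.0677]
 [-0.0594 -0.0541]
 [-0.0559 -0.0363]] [0.14824469 0.149361  ]
[ 0.4843497  -0.02127302  0.21447835] [ 1.35649044  0.36186523 -1.15027513] [ 0.02947455  0.08262536 -0.00754763]
672 0.14728822433588157
((483.4281311035156, -20.124984741210938), (34.70735549926758, 9.491235733032227), 73.21190643310547)
```

View pics/w6.png

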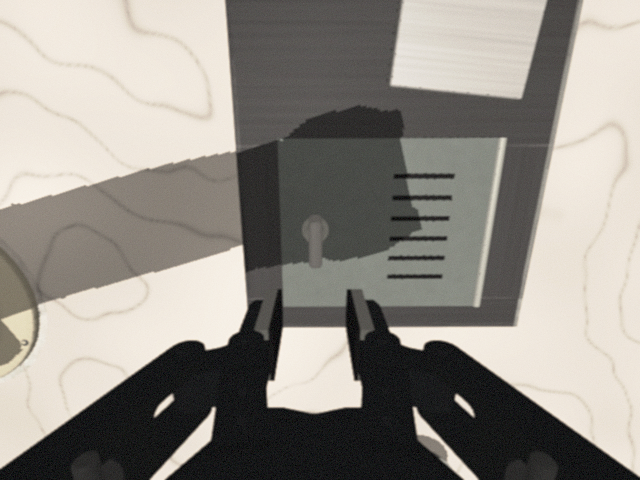

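The wing at (316,243) now lies across the case and is held about 7 mm in. The cover is flat and the gripper clear, so I'm handing in.

```bash
python3 -c "
from bench import env
print(env.job_done())"
```

```text
the job is handed in; nothing more can be done
None
```

The cover is shut and the stud is locked: I pushed it to a gently felt bottom, gave it a quarter turn clockwise and let go. It stays about 7 mm in, the gripper is clear, no other item was touched, and the job is handed in.

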